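# Finish the alternating pile of angle brackets and sort out the stray

### The job

Finish the pile of aluminium angle brackets on the black pallet: lay the three loose brackets one on top of another on the one already there, plate down and lip up, each turned end for end from the one below, with its free end butted up close to that one's lip, so that the lips alternate and every layer lies flat and level in one straight pile. The flat plate that has no lip does not belong in the pile: put it in the shallow red tray, and leave everything else where it is.

Things in the scene. Friction and masses are not known exactly. Their poses are not given: they have to be found in the camera images.
- pallet: fixed black pallet plate 140 (x) x 80 (y) x 12 mm high; origin centre of its underside, its top 12 above that
- bracket_base: First of the pile, loose, lip up, central on the pallet, along its x within 6 degrees; aluminium L-profile bracket: plate 100 (x) x 46 (y) x 16 mm thick, with a lip across its +x end, 16 thick along x, 46 wide, rising 16 above the plate (32 tall in all); about 220 g. Origin: centre of the underside of the plate; x points to the lip, z up. 
- bracket_a: Loose aluminium L-profile bracket: plate 100 (x) x 46 (y) x 16 mm thick, with a lip across its +x end, 16 thick along x, 46 wide, rising 16 above the plate (32 tall in all); about 220 g. Origin: centre of the underside of the plate; x points to the lip, z up. Starts on the table, lip up; the three are alike
- bracket_b: Loose aluminium L-profile bracket: plate 100 (x) x 46 (y) x 16 mm thick, with a lip across its +x end, 16 thick along x, 46 wide, rising 16 above the plate (32 tall in all); about 220 g. Origin: centre of the underside of the plate; x points to the lip, z up. Starts on the table, lip up; the three are alike
- bracket_c: Loose aluminium L-profile bracket: plate 100 (x) x 46 (y) x 16 mm thick, with a lip across its +x end, 16 thick along x, 46 wide, rising 16 above the plate (32 tall in all); about 220 g. Origin: centre of the underside of the plate; x points to the lip, z up. Starts on the table, lip up; the three are alike
- bracket_a_lip (a point): middle of the top face of the lip of bracket_a: 42 from its origin along +x, 32 up
- bracket_b_lip (a point): middle of the top face of the lip of bracket_b: 42 from its origin along +x, 32 up
- bracket_c_lip (a point): middle of the top face of the lip of bracket_c: 42 from its origin along +x, 32 up
- flat_plate: aluminium plate 120 (x) x 46 (y) x 16 mm thick, no lip, about 220 g, lying flat; origin centre of its underside
- shallow_tray: fixed red open tray 180 (x) x 150 (y), 28 mm high, walls and floor 4 thick; origin centre of its underside. It is on the left or the right, the deep bin on the other side
- deep_bin: fixed red open bin 180 (x) x 150 (y), 75 mm high, walls and floor 4 thick, not used; origin centre of its underside
- lens_tube: black plastic tube 60 across, 50 mm tall, standing on end in one of the six spots among the parts; origin centre of its underside. Leave alone
- glue_bottle: white glue bottle, 44 across, 100 mm tall, stands in one of the six spots among the parts; origin centre of its underside. Leave alone
- circuit_board: blue circuit board 90 x 60 with black capacitors (18 mm tall in all), lies near the robot in front of the pallet; origin centre of its underside. Leave alone
- tape_roll: roll of white tape 90 across, 30 mm tall, lying flat near the robot on its right; origin centre of its underside. Leave alone
- nut_driver: yellow-handled driver 150 mm long lying flat near the robot on its left; origin centre of its underside. Leave alone

How it is judged:
At the end, for the whole second after the job is handed in: Four brackets piled on the pallet (first within 30 mm of its centre), lips alternating, each level (3 deg), parallel to the first (11 deg), within 15 mm of it sideways and about 20 mm of its place lengthways; flat plate lying in the shallow tray; all released and still (horizontal distance between bracket_base and pallet below 0.03 m and angle between each of bracket_base, bracket_a, bracket_b, bracket_c's own z axis and vertical below 0.06 rad and z of bracket_base in the frame of pallet between 0.007 and 0.017 m and angle between the x axis of each of bracket_a, bracket_b, bracket_c and the x axis of bracket_base, either way round below 0.2 rad and y of bracket_a in the frame of bracket_base between -0.015 and 0.015 m and ((z of bracket_a in the frame of bracket_base between 0.011 and 0.021 m and x of bracket_a in the frame of bracket_base between -0.038 and 0 m and x of bracket_a_lip in the frame of bracket_base below -0.03 m) or (z of bracket_a in the frame of bracket_base between 0.027 and 0.037 m and x of bracket_a in the frame of bracket_base between -0.021 and 0.022 m and x of bracket_a_lip in the frame of bracket_base above 0.018 m) or (z of bracket_a in the frame of bracket_base between 0.043 and 0.053 m and x of bracket_a in the frame of bracket_base between -0.038 and 0 m and x of bracket_a_lip in the frame of bracket_base below -0.03 m)) and linear speed of each of bracket_a, bracket_b, bracket_c, flat_plate below 0.02 m/s and y of bracket_b in the frame of bracket_base between -0.015 and 0.015 m and ((z of bracket_b in the frame of bracket_base between 0.011 and 0.021 m and x of bracket_b in the frame of bracket_base between -0.038 and 0 m and x of bracket_b_lip in the frame of bracket_base below -0.03 m) or (z of bracket_b in the frame of bracket_base between 0.027 and 0.037 m and x of bracket_b in the frame of bracket_base between -0.021 and 0.022 m and x of bracket_b_lip in the frame of bracket_base above 0.018 m) or (z of bracket_b in the frame of bracket_base between 0.043 and 0.053 m and x of bracket_b in the frame of bracket_base between -0.038 and 0 m and x of bracket_b_lip in the frame of bracket_base below -0.03 m)) and y of bracket_c in the frame of bracket_base between -0.015 and 0.015 m and ((z of bracket_c in the frame of bracket_base between 0.011 and 0.021 m and x of bracket_c in the frame of bracket_base between -0.038 and 0 m and x of bracket_c_lip in the frame of bracket_base below -0.03 m) or (z of bracket_c in the frame of bracket_base between 0.027 and 0.037 m and x of bracket_c in the frame of bracket_base between -0.021 and 0.022 m and x of bracket_c_lip in the frame of bracket_base above 0.018 m) or (z of bracket_c in the frame of bracket_base between 0.043 and 0.053 m and x of bracket_c in the frame of bracket_base between -0.038 and 0 m and x of bracket_c_lip in the frame of bracket_base below -0.03 m)) and x of flat_plate in the frame of shallow_tray between -0.086 and 0.086 m and y of flat_plate in the frame of shallow_tray between -0.071 and 0.071 m and z of flat_plate in the frame of shallow_tray between 0 and 0.028 m); the robot touches nothing.
It fails at once if a bystander (bottle, black tube, board, tape or yellow driver) is pushed more than 30 mm (distance of any of lens_tube, glue_bottle, circuit_board, tape_roll, nut_driver from where it was at the start of the episode above 0.03 m).
It fails at once if the bottle, black tube, board or tape is tipped over (angle between any of lens_tube, glue_bottle, circuit_board, tape_roll's own z axis and vertical above 0.5 rad).
It also fails if it takes over 72 s, if anything falls off the work surface, if the arm or the gripper's body presses on something with over 40 N, if the wrist force passes 120 N, or if a joint passes its speed limit or range.

### The arm

A 7-joint arm with a two-finger parallel gripper is mounted at the origin on the work surface. World frame = base frame: x ahead of the robot, y to its left, z up, the work surface at z = 0. Lengths are in m, angles in rad, forces in N, time in s.
With the tool pointing down it reaches from about 0.425 to 0.925 m from the base axis. Payload 6.8 kg.
Tool frame: the origin (TCP) lies where the fingers leave the gripper's body, on its centre line; the fingertips stand 73 mm ahead of it and the grasp point (between the pads) lies 54 mm ahead of it; z points along the fingers, y is the line along which they close (so a half turn about z gives the same grasp; the last joint's range is limited). The gripper opens to 85 mm and grips with 20 to 120 N. Pads are 22 mm wide; open, the fingers measure 114 mm over their backs; the gripper's body (76 mm by 85 mm) begins 54 mm behind the grasp point. The pads swing forward as they close: fully open they stand 13 mm farther back than shut.
Start: joints at [-0.108, 0.477, 0.022, 1.555, -0.011, 1.109, -0.083], TCP at [0.675, 0, 0.304] pointing down, gripper open.
Joint ranges: [-2.96, 2.96], [-0.34, 2.1], [-1.41, 1.46], [0.24, 2.44], [-1.37, 4.51], [0.17, 1.92], [-2.96, 2.96]. Speed limits (rad/s): [2.39, 2.39, 3.14, 3.14, 3.14, 3.14, 3.14].

### API

Orientations are given as a rotation vector (axis times angle).
In Python, from bench import r gives the robot as it stands.
- The arm moves only by the tool hand_motion, called after "Call:" as name(argument=value, ...) on one line, values as JSON. Schema: {"type":"object","properties":{"plan":{"type":"array","items":{"type":"array","items":{"type":"array","items":{"type":"number"},"minItems":6,"maxItems":6},"minItems":1,"maxItems":5},"minItems":1,"maxItems":1},"aperture":{"type":"number"},"grip_force":{"type":"number"},"only":{"type":"string"},"quiet":{"type":"boolean"},"lines":{"type":"string"}},"required":["plan"],"additionalProperties":false}. plan is a list that holds a single list of rows (three levels of brackets), with 1 to 5 rows, each of 6 numbers: dx, dy, dz in shares of 60 cm (1.0 is 60 cm), then a rotation vector rx, ry, rz in fractions of the full range, 1 being pi rad; each row is the pose to reach, as a shift and turn from the pose commanded when the call began, along the tool's axes at that moment; what a row does not reach only later rows make up. A row lasts 1/10 s, in which the tool goes at most 0.05 m and 0.15 rad, less where a joint would pass 70% of its speed; a pose out of reach is approached as far as the arm can. aperture is the finger opening in m, set as the call begins (left out keeps the last). The fingers move at their own pace and stop on an object; grip_force is the grip in N (left out, the last holds). Time passes only in rows, so rows that do not move let the fingers close. The tool returns the time, the measured TCP pose, the force, the opening and the grip force at its end. only (a regular expression) keeps the lines of the reply that match it, lines (a string "A,B") keeps lines A to B, and quiet returns only ok. A shift or turn number past 1, either way, is cut back to 1. Input that does not fit is refused with a message, and nothing moves.
- r.get_obs(): the state, without advancing time (a new reading comes with each control period).
- r.grab_frame(name): name is "scene" or "side" or "wrist"; returns (picture, depth): 420x560x3 uint8, blue, green, red; 420x560 float32, m along the optical axis (not along the pixel's ray), 0 where there is no reading.
- r.camera_info(name): a dict with "camera_matrix" (3x3 intrinsics, pixels), "R" (3x3) and "t" (3): a world point X has camera coordinates R X + t. Camera axes: x right, y down, z forward; pixel columns grow to the right and rows downward; lengths in m; the calibration is good to about 2 mm. A picture is of the moment at which its call begins: read the wrist's pose just before it. camera_info takes no time and is no camera call; for the wrist camera it gives the pose at the moment of the call.
- r.hand_in(): hands the job in; it is judged then, once.
The state is a dict: "clock": time; "joints": joint angles; "qvel": joint speeds; "tau": joint torques, N m; "tcp_pos": TCP position; "orientation": TCP orientation; "contact_force": force on the tool from outside, world axes, zero at the start; "moment": the same for the moment, N m; "grip_width": finger opening in m; "gripper_force": force on a finger pad.
Only numpy, scipy, OpenCV 4.12 (cv2) and the standard library are available. Lean on these libraries where they do the work, as an engineer would, in place of code of your own. Each camera call takes 0.05 s, during which the arm holds its last target. There are 200 camera calls.

## Working session

There is one attempt and no reset: what is moved stays moved. The work goes in short steps, Python scripts to look and compute and a tool call to move; the robot and the scene stay as the last step left them, time stands still between calls to the robot, and variables do not carry over. Pictures are saved under pics/ and viewed, at most 10 in all, crops included, and the job is handed in when it is done.

```bash
ls; mkdir -p pics
```

Run:
```python
from bench import r
import cv2,numpy as np
o=r.get_obs();print(o['clock'],o['tcp_pos'],o['orientation'],o['grip_width'])
for n in['scene','side']:
    im,d=r.grab_frame(n);cv2.imwrite(f'pics/{n}0.png',im);np.save(f'{n}_d.npy',d);np.save(f'{n}_im.npy',im)
    c=r.camera_info(n);print(n,c);np.savez(f'{n}_c.npz',K=c['camera_matrix'],R=c['R'],t=c['t'])
```

```text
bench.py
pics
0.0 [6.74522050e-01 1.21539791e-05 3.02914360e-01] [-2.22054753e+00 -2.22058466e+00  2.19096276e-03] 0.08541824984217615
scene {'camera_matrix': array([[536.79314419,   0.        , 276.99874429],
       [  0.        , 536.79314419, 206.07626778],
       [  0.        ,   0.        ,   1.        ]]), 'R': array([[ 0.61393763,  0.7893269 , -0.00660576],
       [ 0.53226964, -0.42014952, -0.7349581 ],
       [-0.58289761,  0.44770239, -0.67808035]]), 't': array([-0.32986096, -0.23594881,  1.63580831])}
side {'camera_matrix': array([[421.02106163,   0.        , 280.48828738],
       [  0.        , 421.02106163, 205.52232748],
       [  0.        ,   0.        ,   1.        ]]), 'R': array([[-0.90772371, -0.41904708,  0.02090966],
       [-0.30985259,  0.6359218 , -0.70682023],
       [ 0.28289405, -0.64807639, -0.70708412]]), 't': array([0.45532395, 0.17651235, 0.99887297])}
```

View pics/scene0.png

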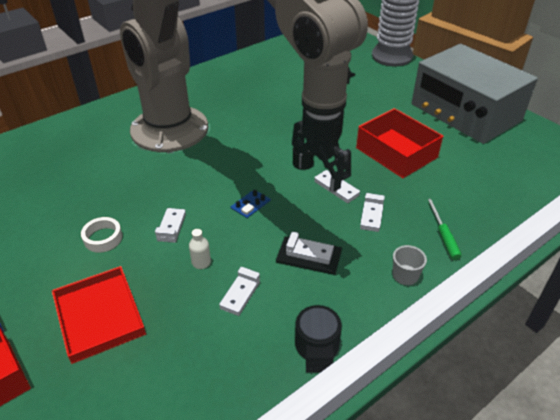

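The scene shows lipped brackets at (171,224), (372,211) and (240,290), and the pile base at (310,250). A part at (337,185) is half hidden by the gripper, the shallow tray is at (97,312) and the deep bin at (400,142). Next I'll build a metric top view from both depth images.

Create h.py:
```python
import numpy as np,cv2
X0,X1,Y0,Y1,S=0.38,0.95,-0.42,0.42,0.00105
def cloud(im,d,c):
    v,u=np.nonzero(d>0);z=d[v,u].astype(float);K=np.asarray(c['K'])
    P=np.c_[(u-K[0,2])/K[0,0]*z,(v-K[1,2])/K[1,1]*z,z]
    return (P-np.asarray(c['t']))@np.asarray(c['R']),im[v,u]
def cl(n): return cloud(np.load(f'{n}_im.npy'),np.load(f'{n}_d.npy'),np.load(f'{n}_c.npz'))
```

Run:
```python
from h import *
H=int((X1-X0)/S);W=int((Y1-Y0)/S);top=np.zeros((H,W,3),np.uint8)
# rows: x decreasing downward (x ahead is up), cols: y left
for n in ['side','scene']:
    P,C=cl(n);m=(P[:,2]<0.12)&(P[:,0]>X0)&(P[:,0]<X1)&(P[:,1]>Y0)&(P[:,1]<Y1)
    print(n,m.sum(),np.median(P[m,2]))
    P,C=P[m],C[m];o=np.argsort(P[:,2])
    for p,c in zip(P[o],C[o]):
        i=int((X1-p[0])/S);j=int((Y1-p[1])/S);cv2.circle(top,(j,i),1,c.tolist(),-1)
for k in range(-4,5): cv2.putText(top,f'{k/10}',(int((Y1-k/10)/S),10),0,.35,(0,255,255))
for k in range(4,10): cv2.putText(top,f'{k/10}',(0,int((X1-k/10)/S)),0,.35,(0,255,255))
cv2.imwrite('pics/top.png',top)
```

```text
side 49700 4.655523384584288e-05
scene 68618 -0.0009474522673942967
```

View pics/side0.png

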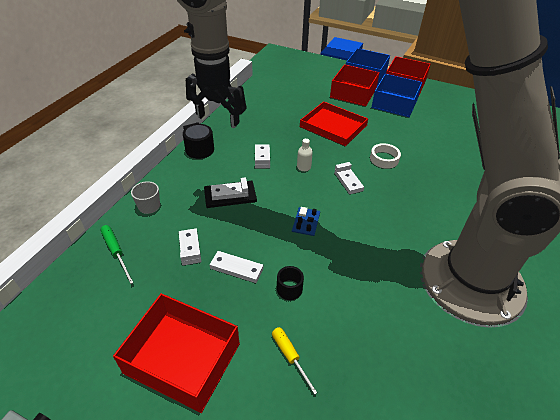

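View pics/top.png

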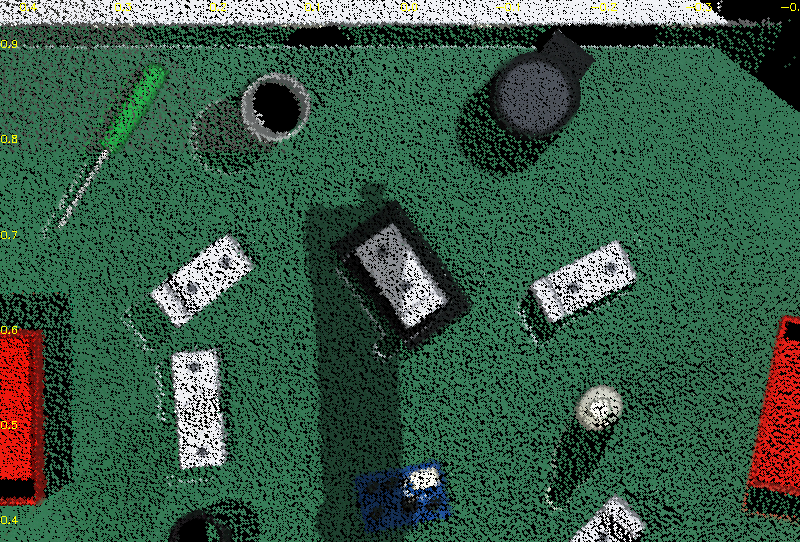

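The top view is clean. The flat plate is at about (0.52, 0.21), with brackets at (0.656, 0.207), (0.655, -0.19) and (0.39, -0.22). The base is near (0.66, 0.01), yawed. The tray is on the right and the deep bin on the left. Next I'll fit poses.

Add to h.py:
```python
def fit(P,c,rad,z0,zl=None):
    d=np.hypot(P[:,0]-c[0],P[:,1]-c[1])
    q=P[(d<rad)&(P[:,2]>z0+.010)&(P[:,2]<z0+.045)]
    # keep densest connected blob
    g=np.zeros((300,300),np.uint8);ij=((q[:,:2]-c+.15)/.001).astype(int);g[ij[:,0],ij[:,1]]=255
    g=cv2.morphologyEx(g,cv2.MORPH_CLOSE,np.ones((7,7)));n,L,st,_=cv2.connectedComponentsWithStats(g)
    k=1+np.argmax(st[1:,4]);q=q[L[ij[:,0],ij[:,1]]==k]
    (ce,(w,h),a)=cv2.minAreaRect((q[:,:2]*1000).astype(np.float32))
    b=cv2.boxPoints((ce,(w,h),a));e=b[1]-b[0];f=b[2]-b[1];l=e if np.hypot(*e)>np.hypot(*f) else f
    l=l/np.hypot(*l);lip=q[q[:,2]>z0+.026]
    if len(lip)>20 and (np.median(lip[:,:2],0)*1000-ce)@l<0:l=-l
    pr=(q[:,:2]*1000)@l
    print('c',np.round(ce,1),'size',np.round((w,h),1),'yaw',round(np.degrees(np.arctan2(l[1],l[0])),1),'nlip',len(lip),
     'lip',np.round(np.median(lip,0)*1000,1) if len(lip) else '', 'ztop',np.round(np.median(q[(q[:,2]<z0+.022),2])*1000,1))
```

Run:
```python
from h import *
A={n:cl(n)  for n in('scene','side')}
obj=dict(base=((.66,.01),.075,.012),b1=((.656,.207),.08,0),b2=((.655,-.192),.08,0),b3=((.39,-.22),.085,0),flat=((.52,.21),.08,0),bottle=((.52,-.21),.04,0))
for k,(c,rr,z0) in obj.items():
    for n in A:
        P,C=A[n];C=C.astype(int);m=(C.min(1)>60)&(np.ptp(C,axis=1)<30)
        print(k,n,end=' ');
        try: fit(P[m],np.array(c),rr,z0)
        except Exception as e: print(e)
for n in A:
    P,C=A[n];C=C.astype(int);m=(C[:,2]>110)&(C[:,1]<60)&(P[:,1]<-.3)&(P[:,1]>-.7)&(P[:,2]>.02)&(P[:,2]<.04)&(P[:,0]<.75)
    print('tray',n,m.sum(),cv2.minAreaRect((P[m][:,:2]*1000).astype(np.float32)) if m.sum() else '')
    m=(C.max(1)<50)&(np.abs(P[:,2]-.012)<.004)&(np.hypot(P[:,0]-.66,P[:,1])<.1)
    print('pallet',n,cv2.minAreaRect((P[m][:,:2]*1000).astype(np.float32)))
```

```text
base scene c [659.6  -1.6] size [101.4  52.7] yaw -143.5 nlip 108 lip [626.3 -26.2  42.4] ztop 26.4
base side c [658.9   1. ] size [99.7 49.6] yaw -146.7 nlip 68 lip [623.9 -20.3  42.7] ztop 26.9
b1 scene c [655.7 205.8] size [ 45.8 106.7] yaw 128.5 nlip 100 lip [632.3 237.5  29.5] ztop 14.4
b1 side c [663.4 197.1] size [45.8 70.1] yaw -50.6 nlip 0 lip  ztop 15.4
b2 scene c [ 654.9 -194.5] size [ 47.8 102.7] yaw 116.7 nlip 140 lip [ 635.6 -158.1   29.9] ztop 14.5
b2 side c [ 661.6 -208.6] size [44.1 60.3] yaw -63.4 nlip 0 lip  ztop 14.9
b3 scene c [ 378.4 -207.6] size [ 48.4 105.5] yaw -45.3 nlip 116 lip [ 409.3 -237.4   30. ] ztop 14.5
b3 side c [ 377.6 -205.4] size [ 47.  104.1] yaw -45.4 nlip 66 lip [ 406.  -234.1   30.1] ztop 14.9
flat scene c [554.8 210.8] size [58.7 51.8] yaw 8.5 nlip 0 lip  ztop 14.1
flat side c [520.2 212.2] size [120.3  48.4] yaw 5.5 nlip 0 lip  ztop 15.1
bottle scene c [ 534.5 -216.7] size [41.8 21.7] yaw -114.4 nlip 107 lip [ 538.  -219.6   36.8] ztop 16.6
bottle side c [ 517.5 -196.6] size [42.6 23.6] yaw -166.3 nlip 74 lip [ 514.3 -191.3   34.4] ztop 15.9
tray scene 572 ((504.08087158203125, -507.2619323730469), (248.91033935546875, 187.45333862304688), 78.81159973144531)
pallet scene ((662.6700439453125, -4.357086181640625), (137.0850067138672, 82.73519134521484), 37.21365737915039)
tray side 138 ((515.0911254882812, -457.950927734375), (154.75753784179688, 180.77630615234375), 78.9870834350586)
pallet side ((659.1707763671875, -0.487335205078125), (138.52328491210938, 83.37578582763672), 36.53956985473633)
```

Add to h.py:
```python
def wrist():
    from bench import r
    ci=r.camera_info('wrist');im,d=r.grab_frame('wrist')
    return cloud(im,d,dict(K=ci['camera_matrix'],R=ci['R'],t=ci['t'])),im,d,ci
def wfit(c,z0,rad=.085,thr=60):
    (P,C),im,d,ci=wrist();C=C.astype(int);m=(C.min(1)>thr)&(np.ptp(C,axis=1)<30)
    fit(P[m],np.array(c),rad,z0)
    return P,C,im
def go(x,y,z,th):
    """shift in tool axes and rz (deg->rad) from the present pose to TCP x,y,z, tool y at th deg"""
    from bench import r
    from scipy.spatial.transform import Rotation as Ro
    o=r.get_obs();R=Ro.from_rotvec(o['orientation']).as_matrix();t0=np.degrees(np.arctan2(R[1,1],R[0,1]))
    s=R.T@(np.array([x,y,z])-o['tcp_pos']);dr=-((th-t0+180)%360-180)
    print('shift',np.round(s,4),'rz',round(np.radians(dr),3),'th now',round(t0,1),'t',round(o['clock'],2),'tilt',np.round(R[:,2],3),'j',np.round(o['joints'],2))
```

Run:
```python
from h import *
P,C,im=wfit((.659,0),.012);cv2.imwrite('pics/w0.png',im)
m=(C.max(1)<60)&(np.abs(P[:,2]-.012)<.003)&(np.hypot(P[:,0]-.66,P[:,1])<.1)
print('pallet',m.sum(),cv2.minAreaRect((P[m][:,:2]*1000).astype(np.float32)))
go(.521,.212,.2,-84.5)
# tape and tray top rim
P,C=cl('scene');C=C.astype(int)
m=(C.min(1)>100)&(np.ptp(C,axis=1)<40)&(P[:,2]>.024)&(P[:,2]<.034)&(P[:,1]<-.25)&(P[:,1]>-.6)&(P[:,0]<.6);m&=np.hypot(P[:,0]-.378,P[:,1]+.206)>.06
print('tape',m.sum(),np.median(P[m],0))
P,C=cl('scene');C=C.astype(int);m=(C[:,2]>110)&(C[:,1]<60)&(P[:,1]<-.3)&(P[:,1]>-.58)&(P[:,2]>.022)&(P[:,2]<.034)&(P[:,0]<.75)
print('tray',cv2.minAreaRect((P[m][:,:2]*1000).astype(np.float32)))
```

```text
c [659.8  -1.4] size [99.9 46.3] yaw -145.0 nlip 574 lip [625.6 -24.4  44.1] ztop 28.4
pallet 2755 ((660.0509643554688, -2.7442703247070312), (138.80921936035156, 78.30172729492188), 36.21728515625)
shift [ 0.212  -0.1535  0.1033] rz 1.475 th now -0.0 t 0.15 tilt [-0.001 -0.    -1.   ] j [-0.11  0.48  0.02  1.56 -0.01  1.11 -0.08]
tape 414 [ 0.30121211 -0.35065067  0.02828329]
tray ((514.7103881835938, -457.8756408691406), (148.00204467773438, 185.77992248535156), 78.74071502685547)
```

View pics/w0.png

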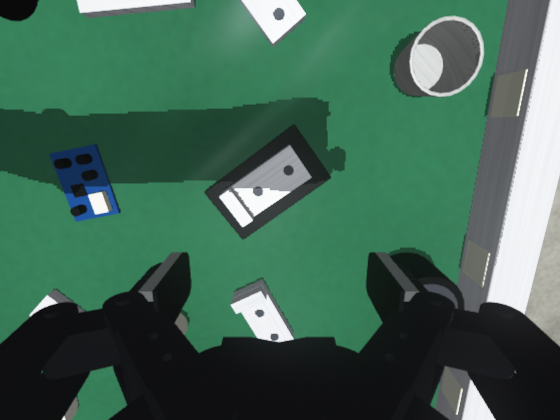

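The wrist view confirms the base at px (265,183): centre (659.8, -1.4) mm, yaw -145°, size 99.9 x 46.3. The flat plate comes first.

Careful with the scale: shifts go in shares of 60 cm and turns go in shares of pi rad. That gives: 0.2 m / 0.6 = 0.3333, 0.05 m / 0.6 = 0.0833, 0.737 rad / 3.1416 = 0.2346.

Call:
hand_motion(plan=[[[0.0667, -0.05, 0.02, 0, 0, 0.0471], [0.1333, -0.1, 0.04, 0, 0, 0.0939], [0.2, -0.15, 0.06, 0, 0, 0.1407], [0.2667, -0.2, 0.08, 0, 0, 0.1878], [0.3333, -0.2417, 0.0833, 0, 0, 0.2346]]], aperture=0.075, grip_force=40)

```text
clock: 0.65
tcp_pos: [0.5306, 0.1964, 0.2528]
orientation: [2.872, 1.272, -0.004]
contact_force: [1.4, 0.9, -0.3]
grip_width: 0.0751
gripper_force: 0.0
```

Call:
hand_motion(plan=[[[0, 0, 0, 0, 0, 0.0471], [0, 0, 0, 0, 0, 0.0939], [0, 0, 0, 0, 0, 0.1407], [0, 0, 0, 0, 0, 0.1878], [0, 0, 0, 0, 0, 0.2349]]])

```text
clock: 1.15
tcp_pos: [0.5327, 0.1957, 0.254]
orientation: [3.138, 0.151, -0.001]
contact_force: [0.8, -0.2, -0.5]
grip_width: 0.0747
gripper_force: 0.0
```

Run:
```python
from h import *
wfit((.521,.212),0)
go(.521,.212,.073,-84.5)
```

```text
c [519.3 211. ] size [120.  46.] yaw 4.9 nlip 0 lip  ztop 16.5
shift [-0.0101 -0.0173  0.181 ] rz -0.007 th now -84.9 t 1.2 tilt [-0. -0. -1.] j [-0.66  0.36  0.25  1.88 -0.11  0.91 -1.84]
```

In the tool's units: 0.181 m / 0.6 = 0.3017, 0.09 m / 0.6 = 0.15.

Call:
hand_motion(plan=[[[-0.01, -0.0133, 0.075, 0, 0, 0], [-0.02, -0.0275, 0.15, 0, 0, 0], [-0.02, -0.0275, 0.225, 0, 0, 0], [-0.02, -0.0275, 0.275, 0, 0, 0], [-0.02, -0.0275, 0.3017, 0, 0, 0]]])

```text
clock: 1.7
tcp_pos: [0.5176, 0.2103, 0.0702]
orientation: [3.136, 0.166, -0.007]
contact_force: [-0.3, 0.7, 0.9]
grip_width: 0.0747
gripper_force: 0.0
```

Call:
hand_motion(plan=[[[0, 0, 0, 0, 0, 0], [0, 0, 0, 0, 0, 0], [0, 0, 0, 0, 0, 0], [0, 0, 0, 0, 0, 0], [0, 0, 0, 0, 0, 0]]], aperture=0.03, grip_force=60)

```text
clock: 2.2
tcp_pos: [0.5197, 0.2111, 0.0741]
orientation: [-3.137, -0.161, -0.002]
contact_force: [-0.1, 0.7, -1.5]
grip_width: 0.0443
gripper_force: 62.1
```

```bash
python3 - <<'E'
from h import *
go(.515,-.458,.25,-101)
E
```

```text
shift [-0.0729  0.665  -0.1764] rz 0.295 th now -84.1 t 2.2 tilt [ 0.001  0.001 -1.   ] j [-0.63  0.62  0.17  1.99 -0.19  0.55 -1.79]
```

In the tool's units: -0.18 m / 0.6 = -0.3, -0.05 m / 0.6 = -0.0833, 0.05 rad / 3.1416 = 0.0159.

Call:
hand_motion(plan=[[[0, 0, -0.0833, 0, 0, 0], [0, 0, -0.1667, 0, 0, 0], [0, 0, -0.2417, 0, 0, 0], [-0.0167, 0.0583, -0.2917, 0, 0, 0.0159], [-0.025, 0.1333, -0.3, 0, 0, 0.0318]]])

```text
clock: 2.7
tcp_pos: [0.5139, 0.1317, 0.2577]
orientation: [-3.137, -0.008, -0.011]
contact_force: [1.3, -0.5, -1.7]
grip_width: 0.0441
gripper_force: 62.6
```

Call:
hand_motion(plan=[[[0, 0.0833, 0, 0, 0, 0.0127], [0, 0.1667, 0, 0, 0, 0.0255], [0, 0.25, 0, 0, 0, 0.0382], [0, 0.3333, 0, 0, 0, 0.0509], [0, 0.4167, 0, 0, 0, 0.0605]]])

```text
clock: 3.2
tcp_pos: [0.5126, -0.1221, 0.2538]
orientation: [-3.127, 0.296, -0.002]
contact_force: [0.9, 0.7, -2.7]
grip_width: 0.0442
gripper_force: 62.5
```

```bash
python3 - <<'E'
from h import *
go(.515,-.458,.25,-101)
E
```

```text
shift [0.0653 0.3295 0.0037] rz 0.003 th now -100.8 t 3.2 tilt [ 0.001  0.    -1.   ] j [-0.25  0.31  0.45  1.98 -0.17  0.88 -1.47]
```

In the tool's units: 0.24 m / 0.6 = 0.4, 0.192 m / 0.6 = 0.32.

Call:
hand_motion(plan=[[[0.0167, 0.08, 0, 0, 0, 0], [0.0333, 0.16, 0, 0, 0, 0], [0.05, 0.24, 0, 0, 0, 0], [0.0667, 0.32, 0, 0, 0, 0], [0.0833, 0.4, 0, 0, 0, 0]]])

```text
clock: 3.7
tcp_pos: [0.5171, -0.3671, 0.2536]
orientation: [-3.127, 0.294, -0.001]
contact_force: [0.1, -0.9, -0.6]
grip_width: 0.0446
gripper_force: 62.5
```

Call:
hand_motion(plan=[[[0.0133, 0.075, 0, 0, 0, 0], [0.025, 0.1483, 0, 0, 0, 0], [0.025, 0.1483, 0, 0, 0, 0]]])

```text
clock: 4.0
tcp_pos: [0.5118, -0.463, 0.2538]
orientation: [3.121, -0.307, -0.001]
contact_force: [-1.1, -0.0, -1.0]
grip_width: 0.0447
gripper_force: 62.6
```

Run:
```python
from h import *
go(.515,-.458,.08,-101)
```

```text
shift [ 0.0022 -0.0066  0.1738] rz -0.004 th now -101.2 t 4.0 tilt [-0.001 -0.006 -1.   ] j [ 0.32  0.59  0.49  1.59 -0.3   1.04 -0.88]
```

In the tool's units: 0.173 m / 0.6 = 0.2883, 0.16 m / 0.6 = 0.2667.

Call:
hand_motion(plan=[[[0, -0.0033, 0.075, 0, 0, 0], [0, -0.005, 0.15, 0, 0, 0], [0, -0.005, 0.2167, 0, 0, 0], [0, -0.005, 0.2667, 0, 0, 0], [0, -0.005, 0.2883, 0, 0, 0]]])

```text
clock: 4.5
tcp_pos: [0.5149, -0.4505, 0.0774]
orientation: [-3.124, 0.293, 0.007]
contact_force: [-12.9, 11.6, 65.6]
grip_width: 0.0447
gripper_force: 72.3
```

Call:
hand_motion(plan=[[[0, 0, 0, 0, 0, 0], [0, 0, 0, 0, 0, 0], [0, 0, 0, 0, 0, 0], [0, 0, 0, 0, 0, 0]]], aperture=0.075)

```text
clock: 4.9
tcp_pos: [0.5166, -0.4531, 0.0816]
orientation: [3.127, -0.294, 0.003]
contact_force: [0.5, -0.3, 0.9]
grip_width: 0.0748
gripper_force: 0.0
```

Call:
hand_motion(plan=[[[0, 0, -0.0833, 0, 0, 0], [0, 0, -0.1667, 0, 0, 0], [0, 0, -0.2333, 0, 0, 0], [0, 0, -0.2833, 0, 0, 0], [0, 0, -0.2833, 0, 0, 0]]])

```text
clock: 5.4
tcp_pos: [0.5176, -0.4548, 0.2566]
orientation: [3.122, -0.295, 0.014]
contact_force: [0.2, -0.5, 0.3]
grip_width: 0.0749
gripper_force: 0.0
```

```bash
python3 - <<'E'
from h import *
(P,C),im,d,ci=wrist();C=C.astype(int);m=(np.ptp(C,axis=1)<30)
fit(P[m],np.array((.515,-.458)),.08,0)
go(.655,-.194,.25,26.7)
E
```

```text
c [ 514.9 -450.6] size [ 45.5 119.1] yaw -11.4 nlip 0 lip  ztop 20.5
shift [ 0.0872 -0.281   0.0036] rz -2.225 th now -100.8 t 5.45 tilt [ 0.005 -0.003 -1.   ] j [ 0.3   0.58  0.48  1.6  -0.3   1.03 -0.88]
```

In the tool's units: -0.23 m / 0.6 = -0.3833, -0.184 m / 0.6 = -0.3067, -0.74 rad / 3.1416 = -0.2355.

Call:
hand_motion(plan=[[[0.0233, -0.0767, 0, 0, 0, -0.0471], [0.0467, -0.1533, 0, 0, 0, -0.0942], [0.0717, -0.23, 0, 0, 0, -0.1413], [0.095, -0.3067, 0, 0, 0, -0.1884], [0.1183, -0.3833, 0, 0, 0, -0.2355]]])

```text
clock: 5.95
tcp_pos: [0.6289, -0.2378, 0.2492]
orientation: [-3.019, -0.865, 0.002]
contact_force: [1.0, -0.6, 1.0]
grip_width: 0.075
gripper_force: 0.0
```

Call:
hand_motion(plan=[[[0, 0, 0, 0, 0, -0.0471], [0, 0, 0, 0, 0, -0.0942], [0, 0, 0, 0, 0, -0.1413], [0, 0, 0, 0, 0, -0.1884], [0, 0, 0, 0, 0, -0.2355]]])

```text
clock: 6.45
tcp_pos: [0.6281, -0.2396, 0.2489]
orientation: [-2.501, -1.898, 0.002]
contact_force: [-0.9, 0.4, -0.0]
grip_width: 0.0752
gripper_force: 0.0
```

Call:
hand_motion(plan=[[[0, 0, 0, 0, 0, -0.0471], [0, 0, 0, 0, 0, -0.0942], [0, 0, 0, 0, 0, -0.1413], [0, 0, 0, 0, 0, -0.1884], [0, 0, 0, 0, 0, -0.2355]]])

```text
clock: 6.95
tcp_pos: [0.6281, -0.2397, 0.2489]
orientation: [-1.645, -2.674, 0.0]
contact_force: [0.6, -0.9, -0.6]
grip_width: 0.0749
gripper_force: 0.0
```

```bash
python3 - <<'E'
from h import *
wfit((.655,-.194),0)
go(.655,-.194,.074,26.7)
E
```

```text
c [ 653.7 -194. ] size [46.2 99.4] yaw 117.3 nlip 845 lip [ 634.2 -157.    32.5] ztop 16.5
shift [0.0282 0.0452 0.1749] rz 0.008 th now 27.2 t 7.0 tilt [-0.002  0.001 -1.   ] j [ 0.32  0.52 -0.07  1.61  0.04  1.01  0.71]
```

In the tool's units: 0.174 m / 0.6 = 0.29, 0.044 m / 0.6 = 0.0733.

Call:
hand_motion(plan=[[[0.0283, 0.0367, 0.05, 0, 0, 0], [0.0567, 0.0733, 0.1167, 0, 0, 0], [0.0567, 0.0733, 0.1917, 0, 0, 0], [0.0567, 0.0733, 0.25, 0, 0, 0], [0.0567, 0.0733, 0.29, 0, 0, 0]]])

```text
clock: 7.5
tcp_pos: [0.651, -0.189, 0.0722]
orientation: [-1.655, -2.665, 0.002]
contact_force: [1.0, -0.3, -1.2]
grip_width: 0.075
gripper_force: 0.0
```

Call:
hand_motion(plan=[[[0, 0, 0, 0, 0, 0], [0, 0, 0, 0, 0, 0], [0, 0, 0, 0, 0, 0], [0, 0, 0, 0, 0, 0], [0, 0, 0, 0, 0, 0]]], aperture=0.03, grip_force=60)

```text
clock: 8.0
tcp_pos: [0.6536, -0.1901, 0.0775]
orientation: [1.654, 2.669, 0.001]
contact_force: [-0.2, 0.5, -1.0]
grip_width: 0.0441
gripper_force: 62.7
```

Call:
hand_motion(plan=[[[0, 0, -0.0667, 0, 0, 0], [0, 0, -0.15, 0, 0, 0], [0, 0, -0.2167, 0, 0, 0], [0, 0, -0.2667, 0, 0, 0], [0, 0, -0.2667, 0, 0, 0]]])

```text
clock: 8.5
tcp_pos: [0.6556, -0.1907, 0.2427]
orientation: [1.65, 2.662, 0.006]
contact_force: [1.2, -0.1, -1.7]
grip_width: 0.0444
gripper_force: 62.8
```

Run:
```python
from h import *
b=np.array([.6598,-.0014]);u=np.array([np.cos(np.radians(-145)),np.sin(np.radians(-145))])
g=b-.021*u-.005*u;print(g)   # L1: lip points -u, grip 5 mm toward its lip
go(*g,.23,-55)
```

```text
[0.68109795 0.01351299]
shift [0.1716 0.1135 0.0125] rz 1.421 th now 26.4 t 8.5 tilt [ 0.01  -0.002 -1.   ] j [ 0.24  0.54 -0.07  1.59  0.05  1.    0.62]
```

In the tool's units: 0.172 m / 0.6 = 0.2867, 0.1135 m / 0.6 = 0.1892, 0.725 rad / 3.1416 = 0.2308.

Call:
hand_motion(plan=[[[0.0567, 0.0383, 0, 0, 0, 0.0462], [0.115, 0.0767, 0, 0, 0, 0.0923], [0.1717, 0.115, 0, 0, 0, 0.1385], [0.23, 0.1517, 0, 0, 0, 0.1846], [0.2867, 0.1892, 0, 0, 0, 0.2308]]])

```text
clock: 9.0
tcp_pos: [0.6774, 0.0163, 0.2353]
orientation: [-2.499, -1.902, 0.002]
contact_force: [1.8, 0.3, -1.1]
grip_width: 0.0439
gripper_force: 62.7
```

Call:
hand_motion(plan=[[[0, 0, 0, 0, 0, 0.0446], [0, 0, 0, 0, 0, 0.0891], [0, 0, 0, 0, 0, 0.1337], [0, 0, 0, 0, 0, 0.1783], [0, 0, 0, 0, 0, 0.2215]]])

```text
clock: 9.5
tcp_pos: [0.6774, 0.0146, 0.2352]
orientation: [-2.999, -0.936, 0.002]
contact_force: [0.4, 0.2, -1.7]
grip_width: 0.0443
gripper_force: 62.8
```

Call:
hand_motion(plan=[[[0, 0, 0, 0, 0, 0], [0, 0, 0, 0, 0, 0]]])

```text
clock: 9.7
tcp_pos: [0.6777, 0.0147, 0.2355]
orientation: [-2.994, -0.951, 0.002]
contact_force: [-0.0, 0.2, -2.7]
grip_width: 0.0441
gripper_force: 62.7
```

Run:
```python
from h import *
b=np.array([.6598,-.0014]);u=np.array([np.cos(np.radians(-145)),np.sin(np.radians(-145))])
g=b-.021*u-.004*u
go(*g,.11,-55)
(P,C),im,d,ci=wrist();cv2.imwrite('pics/w1.png',im)
```

```text
shift [0.0012 0.003  0.1255] rz 0.004 th now -54.8 t 9.7 tilt [-0.001 -0.    -1.   ] j [-0.27  0.55  0.23  1.62 -0.14  0.98 -0.95]
```

View pics/w1.png

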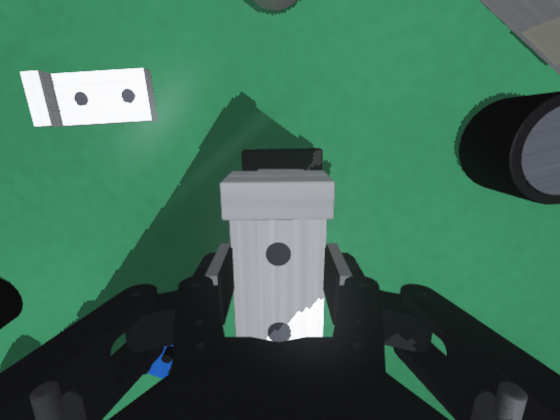

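The wrist view shows the bracket held squarely, with its lip at px (277,200) and the pallet beyond it. I'll measure the held bracket's pose relative to the base.

Add to h.py:
```python
def held(b=(.6598,-.0014),by=-145.):
    """held bracket: lip top face in world -> bracket origin in base frame (mm)"""
    from bench import r
    from scipy.spatial.transform import Rotation as Ro
    o=r.get_obs();R=Ro.from_rotvec(o['orientation']).as_matrix();tp=o['tcp_pos']
    (P,C),im,d,ci=wrist();Q=(P-tp)@R
    m=(np.abs(Q[:,0])>.025)&(np.abs(Q[:,0])<.075)&(np.abs(Q[:,1])<.035)&(Q[:,2]>.03)&(Q[:,2]<.058)
    q=Q[m];zt=np.percentile(q[:,2],20);q=q[np.abs(q[:,2]-zt)<.004]
    ce,sz,a=cv2.minAreaRect((q[:,:2]*1000).astype(np.float32))
    s=np.sign(ce[0]);lip=tp+R@np.r_[ce[0]/1000,ce[1]/1000,np.median(q[:,2])]
    d_=R[:2,0]*s;c=lip[:2]-.042*d_;t=np.radians(by);u=np.array([np.cos(t),np.sin(t)]);v=np.array([-u[1],u[0]])
    e=c-np.array(b);print('lip tool',np.round(ce,1),np.round(sz,1),round(a,1),'lip z',np.round(lip[2]*1000,1),'c in base mm',np.round([e@u*1000,e@v*1000],1),'bottom z',round(lip[2]*1000-32,1))
```

Run:
```python
from h import *
held()
```

```text
lip tool [37.1 -0.1] [46.2 16.8] 89.0 lip z 191.3 c in base mm [-19.   -2.9] bottom z 159.3
```

In the tool's units: 0.122 m / 0.6 = 0.2033, 0.003 m / 0.6 = 0.005.

Call:
hand_motion(plan=[[[0.0017, 0.0033, 0.075, 0, 0, 0], [0.0033, 0.005, 0.1333, 0, 0, 0], [0.0033, 0.005, 0.175, 0, 0, 0], [0.0033, 0.005, 0.1967, 0, 0, 0], [0.0033, 0.005, 0.2033, 0, 0, 0]]])

```text
clock: 10.3
tcp_pos: [0.6808, 0.0132, 0.1128]
orientation: [-2.995, -0.946, 0.003]
contact_force: [0.6, -0.0, -1.5]
grip_width: 0.0438
gripper_force: 62.7
```

Call:
hand_motion(plan=[[[0, 0, 0.0025, 0, 0, 0], [0, 0, 0.005, 0, 0, 0], [0, 0, 0.0075, 0, 0, 0], [0, 0, 0.01, 0, 0, 0], [0, 0, 0.0125, 0, 0, 0]]])

```text
clock: 10.8
tcp_pos: [0.6817, 0.0134, 0.1072]
orientation: [2.996, 0.945, 0.001]
contact_force: [-0.2, 0.8, -2.0]
grip_width: 0.0442
gripper_force: 62.7
```

Run:
```python
from h import *
held()
```

```text
lip tool [37.1 -0.1] [46.1 16.5] 89.6 lip z 62.9 c in base mm [-21.6   0.4] bottom z 30.9
```

In the tool's units: 0.0025 m / 0.6 = 0.0042, 0.001 m / 0.6 = 0.0017.

Call:
hand_motion(plan=[[[0, 0, 0.0017, 0, 0, 0], [0, 0, 0.0042, 0, 0, 0], [0, 0, 0.0042, 0, 0, 0]]])

```text
clock: 11.15
tcp_pos: [0.6816, 0.0133, 0.1047]
orientation: [-2.996, -0.945, -0.0]
contact_force: [-1.4, 0.9, 3.2]
grip_width: 0.0446
gripper_force: 63.2
```

Call:
hand_motion(plan=[[[0, 0, 0, 0, 0, 0], [0, 0, 0, 0, 0, 0], [0, 0, 0, 0, 0, 0], [0, 0, 0, 0, 0, 0]]], aperture=0.075)

```text
clock: 11.55
tcp_pos: [0.6815, 0.0133, 0.1042]
orientation: [2.996, 0.945, 0.0]
contact_force: [0.7, 0.3, -0.3]
grip_width: 0.0751
gripper_force: 0.0
```

Call:
hand_motion(plan=[[[0, 0, -0.0667, 0, 0, 0], [0, 0, -0.1417, 0, 0, 0], [0, 0, -0.2167, 0, 0, 0], [0, 0, -0.2833, 0, 0, 0], [-0.0667, 0, -0.3167, 0, 0, 0]]])

```text
clock: 12.05
tcp_pos: [0.6524, -0.0056, 0.2984]
orientation: [2.993, 0.954, 0.014]
contact_force: [1.2, 0.1, 0.5]
grip_width: 0.075
gripper_force: 0.0
```

Run:
```python
from h import *
wfit((.675,.011),.028,thr=45)
go(.383,-.211,.25,44.7)
```

```text
c [668.7   4.2] size [121.8  47.1] yaw 34.8 nlip 763 lip [711.9  34.8  60.5] ztop 44.4
shift [-0.3291  0.0107  0.0493] rz -1.743 th now -55.1 t 12.1 tilt [ 0.005 -0.001 -1.   ] j [-0.26  0.44  0.26  1.65 -0.12  1.07 -0.93]
```

In the tool's units: -0.225 m / 0.6 = -0.375, -0.18 m / 0.6 = -0.3, -0.725 rad / 3.1416 = -0.2308.

Call:
hand_motion(plan=[[[-0.075, 0, 0.0167, 0, 0, -0.0462], [-0.15, 0, 0.0333, 0, 0, -0.0923], [-0.225, 0, 0.05, 0, 0, -0.1385], [-0.3, 0.0083, 0.0667, 0, 0, -0.1846], [-0.375, 0.0167, 0.075, 0, 0, -0.2308]]])

```text
clock: 12.6
tcp_pos: [0.4681, -0.1479, 0.2485]
orientation: [-2.46, -1.953, 0.001]
contact_force: [0.2, -0.4, 1.4]
grip_width: 0.0751
gripper_force: 0.0
```

Call:
hand_motion(plan=[[[0, 0, 0, 0, 0, -0.0462], [0, 0, 0, 0, 0, -0.0923], [0, 0, 0, 0, 0, -0.1385], [0, 0, 0, 0, 0, -0.1846], [0, 0, 0, 0, 0, -0.2308]]])

```text
clock: 13.1
tcp_pos: [0.4699, -0.1472, 0.2491]
orientation: [-1.608, -2.698, 0.0]
contact_force: [-0.5, 0.6, -0.4]
grip_width: 0.0748
gripper_force: 0.0
```

```bash
python3 - <<'E'
from h import *
wfit((.378,-.2065),0)
go(.382,-.211,.23,44.7)
E
```

```text
c [ 376.8 -206.5] size [46.6 99.3] yaw -44.9 nlip 687 lip [ 406.9 -234.7   32.1] ztop 16.3
shift [-0.0135 -0.1078  0.0191] rz -0.277 th now 28.8 t 13.15 tilt [-0. -0. -1.] j [ 0.15  0.24  0.03  2.04 -0.01  0.86  0.69]
```

In the tool's units: -0.108 m / 0.6 = -0.18, -0.0148 m / 0.6 = -0.0247, -0.284 rad / 3.1416 = -0.0904.

Call:
hand_motion(plan=[[[-0.0083, -0.06, 0.0167, 0, 0, -0.0318], [-0.0167, -0.12, 0.0333, 0, 0, -0.0637], [-0.0247, -0.18, 0.05, 0, 0, -0.0904], [-0.0247, -0.18, 0.0833, 0, 0, -0.0904], [-0.0247, -0.18, 0.1, 0, 0, -0.0904]]])

```text
clock: 13.65
tcp_pos: [0.3805, -0.2114, 0.1882]
orientation: [-1.225, -2.892, 0.0]
contact_force: [0.6, 1.3, -0.6]
grip_width: 0.0751
gripper_force: 0.0
```

Run:
```python
from h import *
go(.3825,-.2122,.075,45.1)
```

```text
shift [-0.002   0.0009  0.1132] rz -0.018 th now 44.1 t 13.65 tilt [-0.001  0.    -1.   ] j [ 0.33  0.25  0.04  2.22 -0.01  0.68  1.15]
```

In the tool's units: 0.112 m / 0.6 = 0.1867, 0.103 m / 0.6 = 0.1717, -0.01 rad / 3.1416 = -0.0032.

Call:
hand_motion(plan=[[[0, 0, 0.05, 0, 0, -0.0032], [0, 0, 0.1, 0, 0, -0.0032], [-0.0017, 0, 0.1417, 0, 0, -0.0032], [-0.0017, 0, 0.1717, 0, 0, -0.0032], [-0.0017, 0, 0.1867, 0, 0, -0.0032]]])

```text
clock: 14.15
tcp_pos: [0.3828, -0.2108, 0.0758]
orientation: [-1.203, -2.9, -0.0]
contact_force: [-0.7, -0.1, 0.7]
grip_width: 0.0751
gripper_force: 0.0
```

Call:
hand_motion(plan=[[[0, 0, 0, 0, 0, 0], [0, 0, 0, 0, 0, 0], [0, 0, 0, 0, 0, 0], [0, 0, 0, 0, 0, 0], [0, 0, 0, 0, 0, 0]]], aperture=0.03, grip_force=60)

```text
clock: 14.65
tcp_pos: [0.3833, -0.2118, 0.0782]
orientation: [1.203, 2.9, 0.0]
contact_force: [-1.3, 1.9, 7.4]
grip_width: 0.0444
gripper_force: 62.2
```

Call:
hand_motion(plan=[[[0, 0, -0.0667, 0, 0, 0], [0, 0, -0.15, 0, 0, 0], [0, 0, -0.2167, 0, 0, 0], [0, 0, -0.275, 0, 0, 0], [0, 0, -0.275, 0, 0, 0]]])

```text
clock: 15.15
tcp_pos: [0.3847, -0.2126, 0.2469]
orientation: [1.201, 2.893, 0.001]
contact_force: [0.8, -1.1, -2.3]
grip_width: 0.0443
gripper_force: 62.6
```

```bash
python3 - <<'E'
from h import *
held()
b=np.array([.6598,-.0014]);u=np.array([np.cos(np.radians(-145)),np.sin(np.radians(-145))])
go(*(b+.008*u),.24,-55)
E
```

```text
lip tool [-27.8  -0.2] [ 5.5 45.8] 0.1 lip z 200.4 c in base mm [348.9   1.6] bottom z 168.4
shift [-0.0445  0.3365  0.0056] rz 1.744 th now 44.9 t 15.2 tilt [ 0.005 -0.002 -1.   ] j [ 0.33  0.16  0.04  2.16 -0.01  0.81  1.16]
```

In the tool's units: 0.23 m / 0.6 = 0.3833, -0.012 m / 0.6 = -0.02, 0.735 rad / 3.1416 = 0.234.

Call:
hand_motion(plan=[[[-0.01, 0.0767, 0, 0, 0, 0.0468], [-0.02, 0.1533, 0, 0, 0, 0.0936], [-0.03, 0.23, 0, 0, 0, 0.1404], [-0.04, 0.3067, 0, 0, 0, 0.1872], [-0.05, 0.3833, 0, 0, 0, 0.234]]])

```text
clock: 15.7
tcp_pos: [0.5669, -0.069, 0.2402]
orientation: [-2.165, -2.274, 0.003]
contact_force: [0.6, -1.3, -1.4]
grip_width: 0.0439
gripper_force: 62.5
```

Call:
hand_motion(plan=[[[0, 0, 0, 0, 0, 0.0468], [0, 0, 0, 0, 0, 0.0936], [0, 0, 0, 0, 0, 0.1404], [0, 0, 0, 0, 0, 0.1872], [0, 0, 0, 0, 0, 0.234]]])

```text
clock: 16.2
tcp_pos: [0.5654, -0.0703, 0.2401]
orientation: [-2.838, -1.345, 0.005]
contact_force: [-0.4, 0.2, -2.5]
grip_width: 0.0443
gripper_force: 62.6
```

Run:
```python
from h import *
b=np.array([.6598,-.0014]);u=np.array([np.cos(np.radians(-145)),np.sin(np.radians(-145))])
go(*(b+.0083*u),.16,-55)
```

```text
shift [0.1053 0.0273 0.0798] rz 0.274 th now -39.3 t 16.2 tilt [-0.004 -0.    -1.   ] j [-0.16  0.38  0.23  1.88 -0.11  0.89 -0.57]
```

In the tool's units: 0.105 m / 0.6 = 0.175, 0.06 m / 0.6 = 0.1, 0.274 rad / 3.1416 = 0.0872.

Call:
hand_motion(plan=[[[0.0583, 0.015, 0, 0, 0, 0.0318], [0.1167, 0.03, 0, 0, 0, 0.0637], [0.175, 0.045, 0.05, 0, 0, 0.0872], [0.175, 0.045, 0.1, 0, 0, 0.0872], [0.175, 0.045, 0.1167, 0, 0, 0.0872]]])

```text
clock: 16.7
tcp_pos: [0.6509, -0.0045, 0.1666]
orientation: [-2.99, -0.957, 0.014]
contact_force: [-1.0, -0.6, -1.3]
grip_width: 0.0437
gripper_force: 62.5
```

Call:
hand_motion(plan=[[[0, 0, 0, 0, 0, 0], [0, 0, 0, 0, 0, 0]]])

```text
clock: 16.9
tcp_pos: [0.6532, -0.007, 0.1726]
orientation: [2.993, 0.952, -0.001]
contact_force: [0.1, 0.8, -0.9]
grip_width: 0.044
gripper_force: 62.5
```

Run:
```python
from h import *
from bench import r
b=np.array([.6598,-.0014]);t=np.radians(-145);u=np.array([np.cos(t),np.sin(t)]);v=np.array([-u[1],u[0]])
go(*(b+.0083*u),.1275,-55)
(P,C),im,d,ci=wrist();cv2.imwrite('pics/w2.png',im)
e=P[:,:2]-b;a=e@u*1000;s=e@v*1000;z=P[:,2]*1000
for lo,hi in((80,120),(55,65)):   # held plate top; L1 lip top
    m=(np.abs(s)<30)&(z>lo)&(z<hi)&(a<-30)&(a>-90);print(m.sum(),np.percentile(a[m],[1,50,99]).round(1),np.percentile(s[m],[1,99]).round(1),np.median(z[m]) ) if m.sum() else print('none')
```

```text
shift [ 0.0003 -0.0008  0.0451] rz 0.005 th now -54.7 t 16.9 tilt [-0.    -0.001 -1.   ] j [-0.26  0.59  0.25  1.73 -0.18  0.84 -0.89]
4498 [-49.1 -40.1 -30.2] [-21.7  23.1] 110.64459024939632
2170 [-71.  -63.5 -55.5] [-22.1  22.7] 60.45562176231839
```

View pics/w2.png

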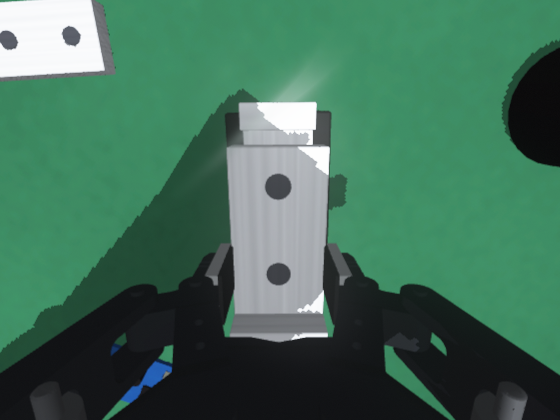

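The wrist view shows the held free end at row 147 and the L1 lip at rows 103-130, aligned with a gap of about 6 mm. Lowering now.

In the tool's units: 0.0455 m / 0.6 = 0.0758, 0.0435 m / 0.6 = 0.0725.

Call:
hand_motion(plan=[[[0, -0.0017, 0.0333, 0, 0, 0], [0, -0.0017, 0.0583, 0, 0, 0], [0, -0.0017, 0.0683, 0, 0, 0], [0, -0.0017, 0.0725, 0, 0, 0], [0, -0.0017, 0.0758, 0, 0, 0]]])

```text
clock: 17.45
tcp_pos: [0.6533, -0.0051, 0.1271]
orientation: [2.993, 0.954, 0.001]
contact_force: [0.4, 0.0, -2.5]
grip_width: 0.0439
gripper_force: 62.6
```

Call:
hand_motion(plan=[[[0, 0, 0.0017, 0, 0, 0], [0, 0, 0.0033, 0, 0, 0], [0, 0, 0.005, 0, 0, 0], [0, 0, 0.0067, 0, 0, 0], [0, 0, 0.0083, 0, 0, 0]]])

```text
clock: 17.95
tcp_pos: [0.6531, -0.0049, 0.1223]
orientation: [-2.993, -0.954, -0.0]
contact_force: [-4.4, 0.7, 9.0]
grip_width: 0.0441
gripper_force: 63.8
```

Contact. Releasing, then checking.

Call:
hand_motion(plan=[[[0, 0, 0, 0, 0, 0], [0, 0, 0, 0, 0, 0], [0, 0, 0, 0, 0, 0], [0, 0, 0, 0, 0, 0]]], aperture=0.075)

```text
clock: 18.35
tcp_pos: [0.653, -0.0048, 0.1218]
orientation: [2.993, 0.954, 0.0]
contact_force: [-0.4, -0.7, -0.7]
grip_width: 0.0749
gripper_force: 0.0
```

Call:
hand_motion(plan=[[[0, 0, -0.0667, 0, 0, 0], [0, 0, -0.1417, 0, 0, 0], [0, 0, -0.2167, 0, 0, 0], [0, 0, -0.2833, 0, 0, 0], [-0.0333, 0, -0.3, 0, 0, 0]]])

```text
clock: 18.85
tcp_pos: [0.6398, -0.0147, 0.3072]
orientation: [2.99, 0.958, 0.015]
contact_force: [0.5, -0.2, -0.4]
grip_width: 0.0749
gripper_force: 0.0
```

Run:
```python
from h import *
b=np.array([.6598,-.0014]);t=np.radians(-145);u=np.array([np.cos(t),np.sin(t)]);v=np.array([-u[1],u[0]])
(P,C),im,d,ci=wrist()
e=P[:,:2]-b;a=e@u*1000;s=e@v*1000;z=P[:,2]*1000
for n,lo,hi,l,h in(('L1lip',57,65,-90,-52),('L2plate',57,65,-51.5,30),('L2lip',71,80,20,60)):
    m=(np.abs(s)<30)&(z>lo)&(z<hi)&(a>l)&(a<h);print(n,m.sum(),np.percentile(a[m],[1,99]).round(1),np.percentile(s[m],[1,99]).round(1),np.median(z[m]).round(1), 'tilt',np.round(np.linalg.lstsq(np.c_[a[m],s[m],a[m]*0+1],z[m],rcond=None)[0][:2],3)) if m.sum() else print(n,'none')
fit(P,np.array([.66,0]),.08,.044)
go(.656,.206,.25,38.5)
```

```text
L1lip 719 [-70.9 -55.9] [-22.  23.] 60.5 tilt [-0.004 -0.001]
L2plate 3238 [-49.4  29. ] [-23.5  21.6] 60.5 tilt [-0.    -0.001]
L2lip 640 [33.5 48.9] [-22.9  21.6] 76.3 tilt [0.04  0.003]
c [668.3   5.6] size [120.5  47.6] yaw -145.5 nlip 650 lip [625.9 -24.1  76.3] ztop 60.5
shift [ 0.1455 -0.1725  0.0568] rz -1.627 th now -54.7 t 18.9 tilt [ 0.006 -0.    -1.   ] j [-0.29  0.42  0.29  1.67 -0.13  1.07 -0.91]
```

In the tool's units: -0.172 m / 0.6 = -0.2867, 0.145 m / 0.6 = 0.2417, -0.735 rad / 3.1416 = -0.234.

Call:
hand_motion(plan=[[[0.0483, -0.0567, 0, 0, 0, -0.0468], [0.0967, -0.1133, 0, 0, 0, -0.0936], [0.145, -0.17, 0, 0, 0, -0.1404], [0.1933, -0.2267, 0, 0, 0, -0.1872], [0.2417, -0.2867, 0.0167, 0, 0, -0.234]]])

```text
clock: 19.4
tcp_pos: [0.656, 0.2093, 0.2925]
orientation: [2.445, 1.972, 0.003]
contact_force: [1.1, 0.0, 0.3]
grip_width: 0.0751
gripper_force: 0.0
```

Call:
hand_motion(plan=[[[0, 0, 0.0167, 0, 0, -0.0468], [0, 0, 0.0333, 0, 0, -0.0936], [0, 0, 0.05, 0, 0, -0.1404], [0, 0, 0.0667, 0, 0, -0.1872], [0, 0, 0.075, 0, 0, -0.234]]])

```text
clock: 19.9
tcp_pos: [0.6547, 0.2075, 0.2447]
orientation: [-1.572, -2.718, 0.003]
contact_force: [-0.5, -0.2, 0.1]
grip_width: 0.075
gripper_force: 0.0
```

```bash
python3 - <<'E'
from h import *
wfit((.656,.206),0)
go(.653,.210,.075,38.5)
E
```

```text
c [655.  207.2] size [45.9 99.7] yaw 128.5 nlip 833 lip [628.7 240.2  32.4] ztop 16.5
shift [0.0031 0.0007 0.1692] rz -0.143 th now 30.3 t 19.95 tilt [-0.003 -0.001 -1.   ] j [-0.34  0.55 -0.09  1.57  0.05  1.02  0.09]
```

Careful with the scale: shifts go in shares of 60 cm and turns go in shares of pi rad. That gives: 0.168 m / 0.6 = 0.28, 0.15 m / 0.6 = 0.25, -0.143 rad / 3.1416 = -0.0455.

Call:
hand_motion(plan=[[[0.0042, 0, 0.05, 0, 0, -0.0318], [0.0075, 0, 0.1167, 0, 0, -0.0455], [0.0075, 0, 0.1917, 0, 0, -0.0455], [0.0075, 0, 0.25, 0, 0, -0.0455], [0.0075, 0, 0.28, 0, 0, -0.0455]]])

```text
clock: 20.45
tcp_pos: [0.6512, 0.2108, 0.0749]
orientation: [-1.384, -2.816, 0.006]
contact_force: [-0.3, -0.7, 0.4]
grip_width: 0.0748
gripper_force: 0.0
```

Call:
hand_motion(plan=[[[0, 0, 0, 0, 0, 0], [0, 0, 0, 0, 0, 0], [0, 0, 0, 0, 0, 0], [0, 0, 0, 0, 0, 0], [0, 0, 0, 0, 0, 0]]], aperture=0.03, grip_force=60)

```text
clock: 20.95
tcp_pos: [0.6541, 0.212, 0.0805]
orientation: [1.382, 2.819, 0.003]
contact_force: [0.3, 1.0, 3.9]
grip_width: 0.0441
gripper_force: 61.9
```

Call:
hand_motion(plan=[[[0, 0, -0.0667, 0, 0, 0], [0, 0, -0.15, 0, 0, 0], [0, 0, -0.2167, 0, 0, 0], [0, 0, -0.2667, 0, 0, 0], [0, 0, -0.2833, 0, 0, 0]]])

```text
clock: 21.45
tcp_pos: [0.6546, 0.2122, 0.2533]
orientation: [1.381, 2.817, 0.008]
contact_force: [1.0, -0.6, -2.1]
grip_width: 0.0437
gripper_force: 62.5
```

Run:
```python
from h import *
held()
b=np.array([.6598,-.0014]);u=np.array([np.cos(np.radians(-145)),np.sin(np.radians(-145))])
go(*(b-.026*u),.24,-55.2)
```

```text
lip tool [37.5 -0.5] [16.5 46.1] 0.1 lip z 205.1 c in base mm [-118.3 -173.3] bottom z 173.1
shift [-0.1733 -0.1006  0.0126] rz 1.623 th now 37.8 t 21.5 tilt [ 0.006  0.002 -1.   ] j [-0.32  0.54 -0.12  1.57  0.07  1.03  0.2 ]
```

In the tool's units: -0.173 m / 0.6 = -0.2883, -0.139 m / 0.6 = -0.2317, 0.735 rad / 3.1416 = 0.234.

Call:
hand_motion(plan=[[[-0.0583, -0.0333, 0, 0, 0, 0.0468], [-0.1167, -0.0667, 0, 0, 0, 0.0936], [-0.1733, -0.1, 0, 0, 0, 0.1404], [-0.2317, -0.1333, 0, 0, 0, 0.1872], [-0.2883, -0.1675, 0, 0, 0, 0.234]]])

```text
clock: 22.0
tcp_pos: [0.6787, 0.0116, 0.2463]
orientation: [-2.309, -2.128, 0.005]
contact_force: [1.1, -0.7, -1.9]
grip_width: 0.044
gripper_force: 62.4
```

Call:
hand_motion(plan=[[[0, 0, 0, 0, 0, 0.0468], [0, 0, 0, 0, 0, 0.0936], [0, 0, 0, 0, 0, 0.1404], [0, 0, 0, 0, 0, 0.1872], [0, 0, 0, 0, 0, 0.234]]])

```text
clock: 22.5
tcp_pos: [0.6786, 0.0132, 0.2461]
orientation: [-2.92, -1.156, 0.006]
contact_force: [-0.6, -0.3, -1.6]
grip_width: 0.0438
gripper_force: 62.4
```

Call:
hand_motion(plan=[[[0, 0, 0, 0, 0, 0.0318], [0, 0, 0.0333, 0, 0, 0.0477], [0, 0, 0.05, 0, 0, 0.0477], [0, 0, 0.05, 0, 0, 0.0477]]])

```text
clock: 22.9
tcp_pos: [0.6777, 0.0135, 0.2151]
orientation: [-2.995, -0.946, 0.01]
contact_force: [0.4, -1.3, -2.7]
grip_width: 0.0439
gripper_force: 62.4
```

Run:
```python
from h import *
held()
b=np.array([.6598,-.0014]);u=np.array([np.cos(np.radians(-145)),np.sin(np.radians(-145))])
go(*(b-.0255*u),.15,-55.2)
```

```text
lip tool [37.   0.2] [16.5 46.1] 0.1 lip z 166.7 c in base mm [-17.9  -1.9] bottom z 134.7
shift [0.0018 0.0014 0.0667] rz 0.004 th now -55.0 t 22.95 tilt [-0.004 -0.001 -1.   ] j [-0.3   0.58  0.28  1.63 -0.18  0.96 -0.92]
```

Call:
hand_motion(plan=[[[0.0025, 0.0017, 0.0333, 0, 0, 0], [0.005, 0.0025, 0.0667, 0, 0, 0], [0.005, 0.0025, 0.0917, 0, 0, 0], [0.005, 0.0025, 0.105, 0, 0, 0], [0.005, 0.0025, 0.1117, 0, 0, 0]]])

```text
clock: 23.45
tcp_pos: [0.6828, 0.0138, 0.1511]
orientation: [-2.996, -0.944, 0.001]
contact_force: [-1.1, -0.3, -2.7]
grip_width: 0.0438
gripper_force: 62.4
```

Call:
hand_motion(plan=[[[0, 0, 0.0017, 0, 0, 0], [0, 0, 0.0033, 0, 0, 0], [0, 0, 0.005, 0, 0, 0], [0, 0, 0.005, 0, 0, 0]]])

```text
clock: 23.85
tcp_pos: [0.6832, 0.0139, 0.1492]
orientation: [2.996, 0.944, 0.001]
contact_force: [-0.7, 0.3, -1.5]
grip_width: 0.0437
gripper_force: 62.4
```

Run:
```python
from h import *
held()
```

```text
lip tool [37.1  0.1] [46.2 16.2] 89.9 lip z 101.0 c in base mm [-23.1   1. ] bottom z 69.0
```

In the tool's units: 0.008 m / 0.6 = 0.0133, -0.0015 m / 0.6 = -0.0025.

Call:
hand_motion(plan=[[[-0.0017, -0.0017, 0.0033, 0, 0, 0], [-0.0025, -0.0017, 0.0067, 0, 0, 0], [-0.0025, -0.0017, 0.0092, 0, 0, 0], [-0.0025, -0.0017, 0.0117, 0, 0, 0], [-0.0025, -0.0017, 0.0133, 0, 0, 0]]])

```text
clock: 24.4
tcp_pos: [0.6812, 0.0138, 0.1406]
orientation: [-2.997, -0.944, 0.0]
contact_force: [0.4, -0.4, 6.4]
grip_width: 0.0437
gripper_force: 63.5
```

Call:
hand_motion(plan=[[[0, 0, 0.0008, 0, 0, 0], [0, 0, 0.0017, 0, 0, 0], [0, 0, 0.0017, 0, 0, 0]]])

```text
clock: 24.7
tcp_pos: [0.6812, 0.0138, 0.1405]
orientation: [-2.996, -0.944, 0.0]
contact_force: [-2.4, -0.3, 4.7]
grip_width: 0.044
gripper_force: 63.2
```

Call:
hand_motion(plan=[[[0, 0, 0, 0, 0, 0], [0, 0, 0, 0, 0, 0], [0, 0, 0, 0, 0, 0], [0, 0, 0, 0, 0, 0]]], aperture=0.075)

```text
clock: 25.1
tcp_pos: [0.6813, 0.0138, 0.1397]
orientation: [2.996, 0.944, 0.0]
contact_force: [-0.6, -0.5, 0.3]
grip_width: 0.075
gripper_force: 0.0
```

Call:
hand_motion(plan=[[[0, 0, -0.0667, 0, 0, 0], [0, 0, -0.1417, 0, 0, 0], [0, 0, -0.2167, 0, 0, 0], [0, 0, -0.2667, 0, 0, 0], [-0.0333, 0, -0.2833, 0, 0, 0]]])

```text
clock: 25.6
tcp_pos: [0.6674, 0.0043, 0.3141]
orientation: [2.994, 0.948, 0.013]
contact_force: [-0.2, -0.1, -0.3]
grip_width: 0.0754
gripper_force: 0.0
```

Call:
hand_motion(plan=[[[0, 0, 0, 0, 0, 0], [0, 0, 0, 0, 0, 0]]])

```text
clock: 25.8
tcp_pos: [0.6647, 0.0023, 0.3096]
orientation: [-2.997, -0.943, -0.0]
contact_force: [0.2, 0.6, -0.5]
grip_width: 0.0749
gripper_force: 0.0
```

Run:
```python
from h import *
from bench import r
b=np.array([.6598,-.0014]);t=np.radians(-145);u=np.array([np.cos(t),np.sin(t)]);v=np.array([-u[1],u[0]])
(P,C),im,d,ci=wrist()
e=P[:,:2]-b;a=e@u*1000;s=e@v*1000;z=P[:,2]*1000
for n,lo,hi,l,h in(('L2lip',73,80,31.5,60),('L3plate',73,80,-52,30.5),('L3lip',87,96,-90,-40)):
    m=(np.abs(s)<30)&(z>lo)&(z<hi)&(a>l)&(a<h);print(n,m.sum(),np.percentile(a[m],[1,99]).round(1),np.percentile(s[m],[1,99]).round(1),np.median(z[m]).round(1),'tilt',np.round(np.linalg.lstsq(np.c_[a[m],s[m],a[m]*0+1],z[m],rcond=None)[0][:2],3)) if m.sum() else print(n,'none')
fit(P,np.array([.667,.005]),.09,.060)
im,_=r.grab_frame('side');cv2.imwrite('pics/side1.png',im)
```

```text
L2lip 612 [33.5 49.3] [-22.4  22.5] 76.3 tilt [ 0.037 -0.004]
L3plate 3324 [-51.6  27.8] [-22.2  22.8] 76.4 tilt [-0.001 -0.001]
L3lip 844 [-71.2 -55.5] [-22.2  22.4] 92.4 tilt [ 0.008 -0.005]
c [668.7   4.6] size [121.  46.] yaw 35.3 nlip 844 lip [711.9  34.7  92.4] ztop 76.4
```

View pics/side1.png

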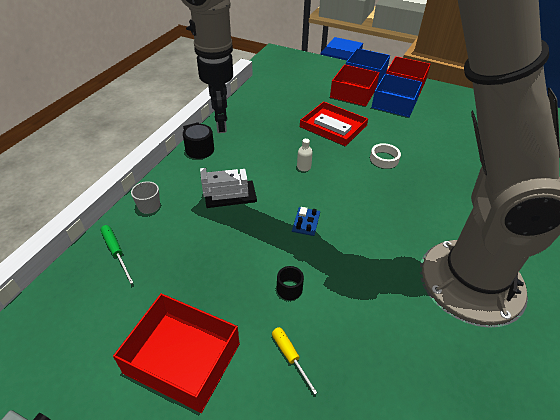

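The side view shows the finished pile at (228,185) on the pallet and the flat plate in the shallow tray at (333,122). The bystanders haven't moved. The wrist measurements show the top layer level and in place, so I'm handing in.

```bash
python3 -c "
from bench import r
print(r.hand_in())"
```

```text
the job is handed in; nothing more can be done
None
```

The job is handed in at about 26 s: by the last camera views the four brackets stand level on the pallet with lips alternating and about 5–6 mm end gaps, the flat plate is in the shallow tray, and nothing else looks moved; no verdict was returned.

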